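Clear the sandwich press and close its lid

TASK

Take the wire toast rack off the sandwich press and hang it astride the bar of the worktop rail, wholly between the two posts, and let go of it. Then close the press: lower its lid gently until it rests on the red cap of its height pin, without letting it drop or pressing down hard on the cap, and let go. Leave the other things on the worktop where they are.

Things in the scene. Friction and masses are not known exactly. Their poses are not given: they have to be found in the camera images.
- press: Sandwich press, fixed: black base 205 mm deep (x from -80 to +125 mm), 270 mm wide (y); dark steel lower plate 150 x 190 mm, its top 70 mm above the worktop. Origin on the worktop under the plate's middle; x points from the front (handle side) to the hinge at the back, z up. Hinge line along y at x = +100 mm, 80 mm up.
- lid: Lid of the press: steel slab 180 x 250 x 30 mm, 0.55 to 0.9 kg. Origin on the hinge line, y along it; its -x points to the handle: level when flat (angle 0, underside 80 mm above the worktop), nearly up when open; starts 1.42 to 1.57 rad open. The stiff hinge (0.16 N m) holds it only above about 1.37 rad; lower down it falls unless held, weighing 1.5 to 3.5 N at the handle.
- lid_handle (a point): Middle of the lid's handle: a round black bar 14 mm thick, 130 mm long, along the lid's y. It is 225 mm in front of the hinge line and 10 mm above the lid's underside plane; 33 mm of free space between the bar and the lid's front edge. Axes as the lid's.
- rest: Height rest, front left corner of the press: grey collar 34 mm across, 152 mm in front of the hinge, 115 mm to the press's +y side, holding a pin with a flat red cap 24 mm across on which the lid rests. Origin: under the collar, 59 mm up. Its setting is not reported: cap top 88 to 114 mm above the worktop, so the lid rests at 0.04 to 0.22 rad. The cap is sprung: 0.4 mm per N, at most 10 mm.
- rack: Wire toast rack shaped like an A-tent, about 0.22 kg: 80 mm across its feet (x), 135 mm long (y), wire ridge 85 mm up, ends open, two sloping sides of 5 mm wires, wooden grip above the ridge. Starts standing on the press's lower plate. Origin under its middle at foot level, z up. Astride the bar it hangs upright, the bar's axis 21 mm below the ridge inside the tent.
- rack_grip (a point): Middle of the rack's wooden grip, 119 mm above its feet: a bar 12 mm across (the rack's x), 85 mm long (the rack's y), 14 mm high; 23 mm of free space under it. When the rack hangs on the rail it lies 55 mm above the bar's axis. Axes as the rack's.
- rail_mid (a point): Middle of the worktop rail's bar: a steel bar 14 mm thick along this point's y, 200 mm above the worktop, fixed, 260 mm between the axes of its two posts (18 mm thick, with 66 mm feet). z up.
- mug: White mug, 80 mm across, 90 mm high, to be left alone. Origin under its middle.
- jar: Black storage jar with steel cap, 72 mm across, 110 mm high, to be left alone. Origin under its middle.
- shaker: Glass shaker with red cap near the rail, 38 mm across, 75 mm high, to be left alone. Origin under its middle.
- milk: White milk bottle with green cap, 86 mm across, 200 mm high, to be left alone. Origin under its middle.
- bowl: Blue bowl, 130 mm across, 60 mm high, to be left alone. Origin under its middle.
- tumbler: Purple tumbler, 72 mm across, 85 mm high, to be left alone. Origin under its middle.
- mill: Dark wooden pepper mill, 56 mm across, 145 mm high, to be left alone. Origin under its middle.

How it is judged:
On the way, in this order (a step that is already met when the one before it is completed fails the run):
1. the toast rack hangs astride the rail's bar between the posts, let go of (contact force between rack and the arm below 0.05 N and contact force between rack and the fingers below 0.05 N and z of rack_grip in the frame of rail_mid between 0.045 and 0.065 m and x of rack_grip in the frame of rail_mid between -0.015 and 0.015 m and y of rack_grip in the frame of rail_mid between -0.055 and 0.055 m and angle between rack's own z axis and vertical below 0.25 rad), for 0.2 s.
2. the lid rests on the red pin (contact force between lid and rest above 0.5 N and angular speed of lid below 0.1 rad/s), for 0.2 s.
At the end, for the whole second after the job is handed in: The rack hangs astride the bar: its grip 45 to 65 mm above the bar's axis, within 15 mm of it sideways and within 55 mm of the bar's middle along it, tilted less than 0.25 rad and at rest (under 0.05 m/s). The lid rests on the red pin with more than 0.5 N and is still (under 0.1 rad/s) (all of step 2 and z of rack_grip in the frame of rail_mid between 0.045 and 0.065 m and x of rack_grip in the frame of rail_mid between -0.015 and 0.015 m and y of rack_grip in the frame of rail_mid between -0.055 and 0.055 m and angle between rack's own z axis and vertical below 0.25 rad and linear speed of rack below 0.05 m/s); the robot touches nothing.
It fails at once if the lid dropped or swung fast near its rest (over 0.9 rad/s, 0.2 m/s at the handle, with the handle lower than 0.145 m) (height (world z) of lid_handle below 0.145 m and angular speed of lid above 0.9 rad/s).
It fails at once if the lid pressed or knocked on the pin with more than 20 N (contact force between lid and rest above 20 N).
It fails at once if another thing on the worktop moved by more than 30 mm (distance of any of mug, jar, shaker, milk, bowl, tumbler, mill from where it was at the start of the episode above 0.03 m).
It also fails if it takes over 72 s, if anything falls off the work surface, if the arm or the gripper's body presses on something with over 40 N, if the wrist force passes 120 N, or if a joint passes its speed limit or range.

ROBOT

A 6-joint arm with a two-finger parallel gripper is mounted at the origin on the work surface. World frame = base frame: x ahead of the robot, y to its left, z up, the work surface at z = 0. Lengths are in m, angles in rad, forces in N, time in s.
With the tool pointing down it reaches from about 0.4 to 0.825 m from the base axis. Payload 7 kg.
Tool frame: the origin (TCP) lies at the very end of the fingers, on their centre line; the grasp point (between the pads) lies 19 mm behind it; z points along the fingers, y is the line along which they close (so a half turn about z gives the same grasp; the last joint's range is limited). The gripper opens to 88 mm and grips with 3 to 60 N. Pads are 19 mm wide; open, the fingers measure 130 mm over their backs; the gripper's body (78 mm by 193 mm) begins 47 mm behind the grasp point.
Start: joints at [-0.936, 0.359, 0.012, 0, -1.224, -0.288], TCP at [0.229, -0.635, 0.227] pointing down, gripper open.
Joint ranges: [-3.07, 3.07], [-1.43, 2.12], [-1.02, 1.25], [-3.03, 1.67], [-3.05, -0], [-3.03, 3.03]. Speed limits (rad/s): [2.39, 2.39, 3.01, 3.14, 3.14, 3.14].

INTERFACE

Orientations are given as [roll, pitch, yaw] about the fixed x, y, z axes, in that order (R = Rz(yaw) Ry(pitch) Rx(roll)).
In Python, from workcell import move_pose, movel, move_joints, open_gripper, grab, sleep, solve_ik, sense, read_camera, PlanningError, hand_in, trace, spot_point gives the robot as it stands. Calls block until the motion is done:
- move_pose(position, orientation): joint-space move of the TCP to a pose.
- movel(position, rotation=None, max_speed=0.15): straight line of the TCP; rotation=None keeps the orientation; max_speed is the mean speed in m/s.
- move_joints(angles): joint-space move.
- open_gripper() and grab(grasp_force=None): open the fingers fully, or close them until they stop; grasp_force is the grip in N (None keeps the last).
- sleep(seconds).
- solve_ik(position, orientation): joint angles nearest the present ones, or None.
- sense(): the state.
- read_camera(name): name is "scene" or "top"; returns a dict with "img" (384x512x3 uint8, blue, green, red), "range_z" (384x512 float32, m along the optical axis (not along the pixel's ray), 0 where there is no reading), "fx", "fy", "cx", "cy" (pixels), "R" (3x3) and "t" (3): a world point X has camera coordinates R X + t. Camera axes: x right, y down, z forward; pixel columns grow to the right and rows downward; lengths in m; the calibration is good to about 2 mm. A picture is of the moment at which its call begins.
A pose or a line that the arm cannot do raises PlanningError and nothing moves.
- hand_in(): hands the job in; it is judged then, once.
Trained networks look in the newest picture that a camera, given by its name, has taken for a name from the list of things; names that differ only in an ending like _2 or _b are one class to them, and where a whole thing is asked for, a point or a joint stands for the part that bears it (a point fixed in the world has none). Each returns a list of dicts, best first, with "conf" (0 to 1); they miss things now and then, are a little off and sometimes report something else, mostly with a low value. They report only what shows in the picture. A call takes as long as a camera call.
- trace(camera, label): "pixels" (384x512 bool, what is visible of it) and "rect" ([left, top, right, bottom] in pixels, round what is visible of it).
- spot_point(camera, label): "point" ([column, row] in pixels: a listed point, or the origin of a listed thing).
The state is a dict: "time": time; "joint_positions": joint angles; "joint_vel": joint speeds; "joint_torque": joint torques, N m; "eef_pos": TCP position; "orientation": TCP orientation; "contact_force": force on the tool from outside, world axes, zero at the start; "wrist_torque": the same for the moment, N m; "grip_width": finger opening in m; "grasp_force": force on a finger pad.
Only numpy, scipy, OpenCV 4.12 (cv2) and the standard library are available. Lean on these libraries where they do the work, as an engineer would, in place of code of your own. Each camera call takes 0.05 s, during which the arm holds its last target. There are 200 camera calls.

## Working session

There is one attempt and no reset: what is moved stays moved. The work goes in short steps, each a Python script; the robot and the scene stay as the last script left them, time stands still between calls to the robot, and variables do not carry over. Pictures are saved under pics/ and viewed, at most 10 in all, crops included, and the job is handed in when it is done.

```bash
mkdir -p pics; cat > h.py <<'E'
import numpy as np, cv2
from workcell import *
def deproj(c,u,v,z):
    p=np.array([(u-c["cx"])/c["fx"]*z,(v-c["cy"])/c["fy"]*z,z]); return c["R"].T@(p-c["t"])
def cloud(c,m):
    v,u=np.nonzero(m&(c["range_z"]>0)); z=c["range_z"][v,u]
    P=np.stack([(u-c["cx"])/c["fx"]*z,(v-c["cy"])/c["fy"]*z,z],1)
    return (P-c["t"])@c["R"]
def atz(c,u,v,h):
    d=c["R"].T@np.array([(u-c["cx"])/c["fx"],(v-c["cy"])/c["fy"],1]); o=-c["R"].T@c["t"]
    return o+d*(h-o[2])/d[2]
E
python3 - <<'E'
from h import *
np.set_printoptions(precision=3,suppress=True)
ims=[]
for n in ["scene","top"]:
    c=read_camera(n); cv2.imwrite(f"pics/{n}0.png",c["img"]); np.savez(f"{n}0.npz",**c)
    print(n,"cam at",-c["R"].T@c["t"])
    for l in ["press","lid","rest","rack","mug","jar","shaker","milk","bowl","tumbler","mill"]:
        r=trace(n,l)
        if r:
            P=cloud(c,r[0]["pixels"])
            print(l,[round(x["conf"],2) for x in r],r[0]["rect"],len(P),np.percentile(P,[2,50,98],axis=0).ravel() if len(P) else "")
    for l in ["lid_handle","rack_grip","rail_mid","press","rest","rack","lid"]:
        r=spot_point(n,l)
        for x in r[:2]:
            u,v=x["point"]; z=c["range_z"][int(np.clip(v,0,383)),int(np.clip(u,0,511))]
            print(" pt",l,round(x["conf"],2),np.array([u,v]),deproj(c,u,v,z) if z else None)
print(sense())
E
```

```text
scene cam at [ 1.657 -0.424  1.572]
press [0.6] [171.8, 183.6, 256.0, 250.6] 3409 [ 0.479 -0.334  0.013  0.666 -0.21   0.167  0.686 -0.078  0.307]
lid [0.76] [184.5, 180.0, 251.4, 240.0] 2514 [ 0.626 -0.319  0.091  0.666 -0.204  0.203  0.685 -0.082  0.309]
mug [0.55] [227.1, 168.0, 249.7, 184.5] 319 [ 0.354 -0.062  0.011  0.399 -0.023  0.064  0.456  0.013  0.092]
jar [0.73, 0.27] [260.6, 221.1, 277.3, 249.0] 411 [ 0.721 -0.046  0.005  0.764 -0.019  0.085  0.78   0.015  0.115]
milk [0.64] [351.1, 152.3, 378.3, 191.7] 641 [0.589 0.463 0.005 0.632 0.488 0.111 0.657 0.532 0.2  ]
bowl [0.78] [344.7, 137.1, 372.1, 158.8] 484 [ 0.328  0.518 -0.003  0.407  0.595  0.03   0.491  0.65   0.063]
tumbler [0.73, 0.46] [107.9, 216.3, 128.6, 237.9] 353 [ 0.417 -0.618 -0.001  0.481 -0.583  0.055  0.528 -0.55   0.088]
mill [0.8, 0.48] [132.2, 236.1, 154.1, 260.3] 318 [ 0.628 -0.53   0.001  0.651 -0.505  0.068  0.662 -0.482  0.142]
 pt lid_handle 0.83 [211.3 187.6] [ 0.633 -0.206  0.31 ]
 pt rack_grip 0.65 [204.8 192.2] [ 0.644 -0.234  0.307]
 pt rack_grip 0.23 [240.5 185.4] [ 0.456 -0.035  0.051]
 pt r
[... 1739 characters left out ...]
99 -0.081  0.073]
 pt rack 0.59 [311.5 193.5] [ 0.537 -0.206  0.199]
 pt rack 0.54 [305.  166.7] [ 0.629 -0.168  0.306]
 pt lid 0.73 [304.4 166.7] [ 0.628 -0.165  0.313]
 pt lid 0.67 [199.7 171.4] [0.641 0.243 0.077]
{'time': 1.9, 'joint_positions': array([-0.936,  0.359,  0.012,  0.   , -1.224, -0.288]), 'joint_vel': array([ 0.001,  0.   , -0.002, -0.001,  0.001,  0.   ]), 'joint_torque': array([  0.001, -58.237,  29.331,   7.003,   0.013,  -0.   ]), 'eef_pos': array([ 0.229, -0.635,  0.227]), 'orientation': array([-3.142, -0.   , -2.795]), 'contact_force': array([-0.037, -0.344, -0.127]), 'wrist_torque': array([-0.008,  0.048, -0.062]), 'grasp_force': 0.0, 'grip_width': 0.0875810966793017}
```

```bash
python3 - <<'E'
import numpy as np,cv2
c=np.load("top0.npz"); cv2.imwrite("pics/a.png",cv2.resize(c["img"][125:245,160:360],None,fx=4,fy=4,interpolation=cv2.INTER_CUBIC))
c=np.load("scene0.npz"); cv2.imwrite("pics/b.png",cv2.resize(c["img"][120:270,100:400],None,fx=2.6,fy=2.6,interpolation=cv2.INTER_CUBIC))
E
```

```text
(no output)
```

View pics/a.png

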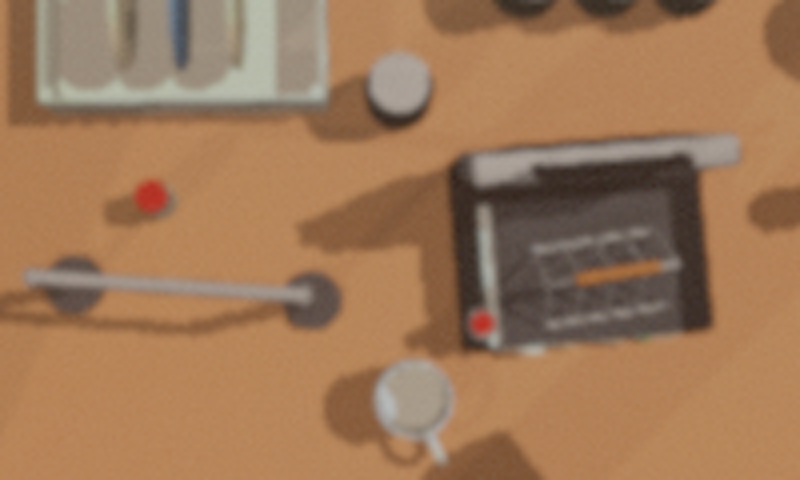

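View pics/b.png

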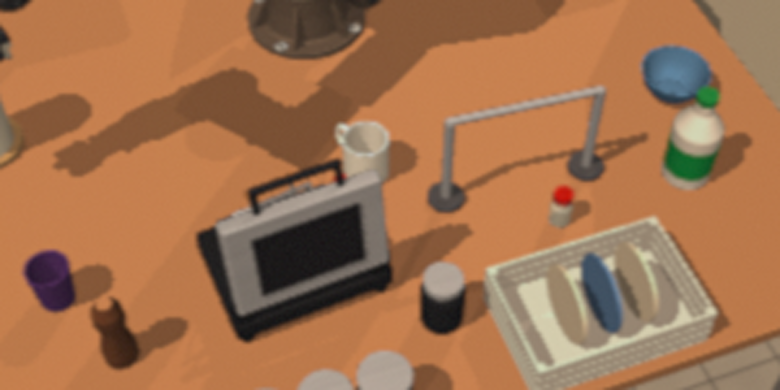

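```bash
cat > meas.py <<'E'
from h import *
np.set_printoptions(precision=4,suppress=True)
def line(P,name):
    q=P[:,:2]; 
    for _ in range(3):
        m=np.median(q,0) if _==0 else q.mean(0); d=np.linalg.svd(q-m,full_matrices=False)[2][0]; d*=np.sign(d[1]); n=np.array([-d[1],d[0]])
        r=(q-m)@n; s=(q-m)@d; k=abs(r)<max(2.0*r.std(),.004); q=q[k]
    s=(q-m)@d; lo,hi=s.min(),s.max()
    print(name,len(q),"mean",m,"mid",m+d*(lo+hi)/2,"len",hi-lo,"yaw of y-axis",np.arctan2(-d[0],d[1]),"z",np.median(P[:,2]),"resid",r.std())
def report():
  for n in ["top","scene"]:
    c={k:v for k,v in np.load(n+"0.npz").items()}
    P=cloud(c,np.ones((384,512),bool)); v,u=np.nonzero(c["range_z"]>0); col=c["img"][v,u].astype(int)
    hsv=cv2.cvtColor(c["img"],cv2.COLOR_BGR2HSV)[v,u].astype(int)
    B=lambda x0,x1,y0,y1,z0,z1:(P[:,0]>x0)&(P[:,0]<x1)&(P[:,1]>y0)&(P[:,1]<y1)&(P[:,2]>z0)&(P[:,2]<z1)
    line(P[B(.45,.65,.02,.42,.185,.215)],n+" rail")
    k=B(.45,.62,-.32,-.1,.15,.23)&(hsv[:,1]>140)
    if k.sum()>9:
        line(P[k],n+" grip"); 
        A=np.array([atz(c,a,b,.196) for a,b in zip(u[k],v[k])]); line(A,n+" grip@.196")
    line(P[B(.55,.72,-.36,-.03,.285,.33)],n+" lidtop")
    k=B(.45,.62,-.36,-.03,.064,.085)&(hsv[:,2]<110); line(P[k],n+" plate")
    k=B(.45,.6,-.15,-.03,.07,.13)&(hsv[:,1]>150)&((hsv[:,0]<6)|(hsv[:,0]>174))
    if k.sum(): print(n,"cap",k.sum(),P[k].mean(0),np.median(P[k][:,2]),P[k][:,2].max())
    m=((v>120)&(v<270)&B(.42,.72,-.4,0,-.02,.1)&(hsv[:,2]<95)&(P[:,2]>.045))
    if n=="top":
        r=cv2.minAreaRect(P[m][:,:2].astype(np.float32)); print("top press dark rect",r)
if __name__=="__main__": report()
E
python3 meas.py
```

```text
top rail 267 mean [0.5309 0.2175] mid [0.5308 0.2166] len 0.27248680921916935 yaw of y-axis -0.0785669284968523 z 0.20621505980181812 resid 0.004136430803448605
top grip 47 mean [ 0.5396 -0.2152] mid [ 0.5398 -0.216 ] len 0.07051980396720897 yaw of y-axis 0.16985004488066688 z 0.19632262374723336 resid 0.0027500378987615633
top grip@.196 47 mean [ 0.5397 -0.2152] mid [ 0.5399 -0.2164] len 0.07164594821012912 yaw of y-axis 0.1693841997192302 z 0.19599999999999995 resid 0.002747625498189626
top lidtop 155 mean [ 0.6286 -0.1974] mid [ 0.6286 -0.1978] len 0.14145766090884032 yaw of y-axis 0.06585768216600346 z 0.3105550931725718 resid 0.003989629707251159
top plate 1144 mean [ 0.5503 -0.197 ] mid [ 0.5503 -0.2025] len 0.2595206892720233 yaw of y-axis 0.0010192169701873104 z 0.07074783275772259 resid 0.044031319747010925
top cap 16 [ 0.4934 -0.0904  0.1042] 0.10412171269915153 0.11181425389037002
top press dark rect ((0.6012200117111206, -0.16971246898174286), (0.25140810012817383, 0.3194917142391205), 3.766605854034424)
scene rail 205 mean [0.535 0.212] mid [0.5352 0.2148] len 0.2761036747429073 yaw of y-axis -0.07847658288341103 z 0.2021247884320534 resid 0.0036144996520769816
scene grip 9 mean [ 0.5409 -0.2262] mid [ 0.5397 -0.2212] len 0.0828393122991409 yaw of y-axis 0.22562091067805767 z 0.1939524180203038 resid 0.0020114168965414225
scene grip@.196 9 mean [ 0.5413 -0.2227] mid [ 0.5413 -0.2228] len 0.08523162877991625 yaw of y-axis 0.24453185837846428 z 0.19599999999999995 resid 0.003533519559117363
scene lidtop 144 mean [ 0.634  -0.2025] mid [ 0.6339 -0.1999] len 0.1403965260055231 yaw of y-axis 0.06713953613352455 z 0.3064589784528441 resid 0.0034523429973820066
scene plate 9 mean [ 0.5045 -0.2694] mid [ 0.4996 -0.2532] len 0.17982042151170696 yaw of y-axis 0.2940661478914991 z 0.0659794202982791 resid 0.014214830948798603
```

The top crop shows the press with the lid up at the back (handle bar near full pixel 312,164), the rack's orange grip at about (304–326, 191–196), the red cap at (280,206), and the rail from (168,194) to (237,198). The scene crop shows the lid nearly vertical. A vertical hand would hit the lid with its 193 mm body, so I'll tilt it toward the front. Next I'm checking reach.

```bash
cat >> h.py <<'E'
from scipy.spatial.transform import Rotation as Ro
GRIP=np.array([.540,-.217,.189]); GY=.17
RAIL=np.array([.533,.215,.200]); RY=-.0785
PY=.066; PO=np.array([.553,-.202,0]); PR=Ro.from_euler("z",PY).as_matrix()
HINGE=PO+PR@[.1,0,.08]
def handle(a): return HINGE+PR@[-(.225*np.cos(a)-.010*np.sin(a)),0,.225*np.sin(a)+.010*np.cos(a)]
def ori(yaw,t,flip=1):
    """tool points down, leaning so that it points toward heading yaw by t; closes along that heading"""
    e=np.array([np.cos(yaw),np.sin(yaw),0]);k=np.array([0,0,1.])
    z=-k*np.cos(t)+e*np.sin(t); y=flip*(e*np.cos(t)+k*np.sin(t)); x=np.cross(y,z)
    M=np.stack([x,y,z],1); return M,Ro.from_matrix(M).as_euler("xyz")
def ik(p,o):
    try: return solve_ik(list(p),list(o))
    except PlanningError: return None
E
python3 - <<'E'
from h import *
np.set_printoptions(precision=2,suppress=True)
for f in (1,-1):
    M,o=ori(GY,.4,f); print("grip",f,ik(GRIP+.019*M[:,2],o),ik(GRIP-.12*M[:,2],o))
    M,o=ori(GY,0,f); print("up",f,ik(GRIP+[-.06,0,.2],o))
    M,o=ori(RY,0,f); print("rail",f,ik(RAIL+[0,0,.19],o),ik(RAIL+[0,0,.04],o))
    for a in (1.43,1.0,.6,.1):
        for ph in (-1.2,-.8,-.4,0,.4,.8,1.2):
            for t in (0,.4,.6,.8,1.0,1.2):
                M,o=ori(PY+ph,t,f); q=ik(handle(a)+.012*M[:,2],o)
                if q is not None and t in(.6,1.,.8): print(f,a,ph,t,q)
E
```

```text
grip 1 [-0.13  0.09 -0.47 -0.19 -0.63 -2.71] [-0.16 -0.09 -0.35 -0.16 -0.93 -2.74]
up 1 [-0.05  0.05 -0.02  0.   -1.5  -2.92]
rail 1 [ 0.72  0.13  0.07  0.   -1.51  2.34] [ 0.72  0.19 -0.19  0.   -1.19  2.34]
1 1.43 -1.2 0.6 [ 0.24  0.14 -0.55  0.77 -0.92  1.28]
1 1.43 -1.2 0.8 [ 0.25  0.13 -0.72  1.1  -0.91  0.96]
1 1.43 -1.2 1.0 [ 0.23  0.16 -0.84  1.4  -0.99  0.68]
1 1.43 -0.8 0.6 [ 0.15  0.03 -0.68  0.84 -0.63  1.62]
1 1.43 -0.8 0.8 [-0.04 -0.01 -0.9   1.56 -0.48  1.06]
1 1.43 -0.4 0.6 [ 0.08 -0.01 -0.65  0.57 -0.43  2.27]
1 1.43 0 0.6 [-0.05  0.02 -0.36 -0.11 -0.59 -2.95]
1 1.43 0 0.8 [-0.08 -0.02 -0.45 -0.3  -0.37 -2.76]
1 1.43 0 1.0 [-0.27 -0.02 -0.38 -0.87 -0.37 -2.12]
1 1.43 0.4 0.6 [-0.25  0.12 -0.1  -0.48 -0.93 -2.22]
1 1.43 0.4 0.8 [-0.39  0.11 -0.12 -0.76 -0.9  -1.93]
1 1.43 0.4 1.0 [-0.57  0.14 -0.15 -1.07 -0.97 -1.6 ]
1 1.43 0.8 0.6 [-0.36  0.25  0.1  -0.59 -1.25 -1.78]
1 1.43 0.8 0.8 [-0.49  0.27  0.1  -0.82 -1.3  -1.59]
1 1.43 0.8 1.0 [-0.62  0.32  0.08 -1.03 -1.38 -1.41]
1 1.43 1.2 0.6 [-0.37  0.38  0.28 -0.6  -1.53 -1.46]
1 1.43 1.2 0.8 [-0.49  0.43  0.32 -0.78 -1.
[... 5146 characters left out ...]
.52 -0.15  2.61]
-1 0.1 -0.4 1.0 [-1.08  0.11 -0.9  -1.96 -0.67  2.51]
-1 0.1 0 0.6 [-0.26 -0.01 -0.73 -0.59 -0.33  0.83]
-1 0.1 0 0.8 [-0.67  0.05 -0.64 -1.18 -0.55  1.69]
-1 0.1 0 1.0 [-1.03  0.19 -0.69 -1.51 -0.85  2.29]
-1 0.1 0.4 0.6 [-0.53  0.12 -0.51 -0.77 -0.75  1.53]
-1 0.1 0.4 0.8 [-0.78  0.19 -0.49 -1.05 -0.9   1.94]
-1 0.1 0.4 1.0 [-0.98  0.32 -0.49 -1.23 -1.09  2.26]
-1 0.1 0.8 0.6 [-0.58  0.24 -0.37 -0.72 -1.01  1.86]
-1 0.1 0.8 0.8 [-0.76  0.33 -0.33 -0.89 -1.16  2.1 ]
-1 0.1 0.8 1.0 [-0.89  0.44 -0.29 -1.02 -1.32  2.29]
-1 0.1 1.2 0.6 [-0.55  0.34 -0.24 -0.62 -1.22  2.11]
-1 0.1 1.2 0.8 [-0.67  0.45 -0.17 -0.75 -1.38  2.25]
-1 0.1 1.2 1.0 [-0.77  0.56 -0.11 -0.85 -1.53  2.36]
```

```bash
python3 - <<'E'
from h import *
np.set_printoptions(precision=3,suppress=True)
def st(n): s=sense(); print(n,round(s["time"],2),s["eef_pos"],s["contact_force"],round(s["grip_width"],4),round(s["grasp_force"],1))
M,o=ori(GY,.4,-1); z=M[:,2]
movel([.27,-.58,.36],max_speed=.25)
move_pose(GRIP-.12*z+[0,0,.01],o); st("pre")
movel(GRIP-.0*z,max_speed=.15); st("near")
movel(GRIP+.017*z,max_speed=.08); st("at")
grab(6); st("grabbed")
movel(GRIP+.017*z+[-.01,0,.015],max_speed=.05); st("lift")
grab(25); st("grab25")
c=read_camera("top"); cv2.imwrite("pics/c1.png",cv2.resize(c["img"][140:230,250:350],None,fx=4,fy=4,interpolation=cv2.INTER_CUBIC))
s=read_camera("scene"); cv2.imwrite("pics/c2.png",cv2.resize(s["img"][150:250,160:270],None,fx=4,fy=4,interpolation=cv2.INTER_CUBIC))
a,b=cv2.imread("pics/c1.png"),cv2.imread("pics/c2.png"); cv2.imwrite("pics/c.png",np.hstack([cv2.resize(a,(400,360)),cv2.resize(b,(396,360))]))
E
```

```text
pre 4.19 [ 0.494 -0.226  0.31 ] [ 0.137 -0.414 -0.018] 0.0877 0.0
near 5.2 [ 0.54  -0.217  0.19 ] [-0.452 -0.082  0.392] 0.0877 0.0
at 5.56 [ 0.546 -0.216  0.173] [ 0.343  0.3   -0.014] 0.0872 0.0
grabbed 6.69 [ 0.546 -0.216  0.173] [-0.215  0.143 -0.901] 0.0153 6.0
lift 7.2 [ 0.537 -0.216  0.189] [ 0.222 -0.387 -1.786] 0.0155 6.0
grab25 7.42 [ 0.536 -0.216  0.188] [ 0.05  -0.379 -1.909] 0.0144 25.0
```

View pics/c.png

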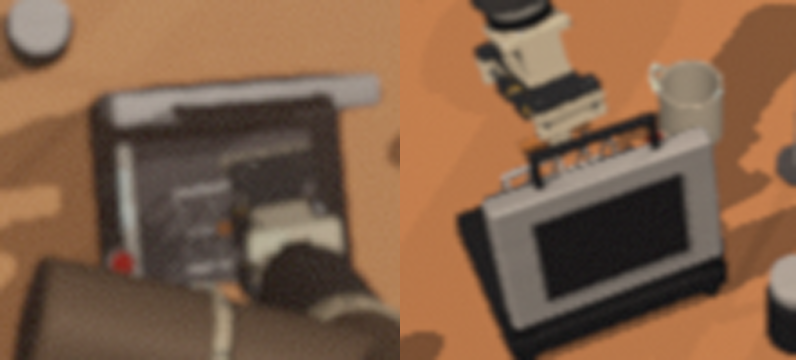

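Left: the hand is on the grip with the rack raised off the plate. Right: the rack sits behind the handle, with the hand clear of the lid. About 2 N is carried. Next I back away, square the rack in the pads and turn it upright.

```bash
python3 - <<'E'
from h import *
np.set_printoptions(precision=3,suppress=True)
def st(n): s=sense(); print(n,round(s["time"],2),s["eef_pos"],s["contact_force"],s["wrist_torque"],round(s["grip_width"],4),round(s["grasp_force"],1))
p=np.array(sense()["eef_pos"])
movel(p+[-.06,0,.06],max_speed=.12)
grab(55); st("55")
M,o=ori(GY,0,-1); p=p+[-.07,0,.11]
movel(p,o,max_speed=.1); st("up")
movel(p+[0,0,.12],max_speed=.2); st("high")
s=read_camera("scene"); np.savez("scene1.npz",**s); t=read_camera("top"); np.savez("top1.npz",**t)
r=trace("scene","rack"); print([(x["conf"],x["rect"]) for x in r])
cv2.imwrite("pics/d.png",cv2.resize(s["img"][110:250,130:300],None,fx=4,fy=4,interpolation=cv2.INTER_CUBIC))
E
```

```text
55 8.59 [ 0.477 -0.216  0.247] [-0.286  0.156 -1.944] [-0.222  1.67   0.011] 0.013 55.0
up 9.25 [ 0.467 -0.215  0.297] [ 0.12   0.017 -2.622] [0.057 0.112 0.022] 0.013 55.0
high 10.0 [ 0.466 -0.216  0.417] [ 0.704 -0.176 -2.373] [0.023 0.118 0.026] 0.0132 55.0
[(0.66, [173.5, 134.1, 213.0, 164.4])]
```

View pics/d.png

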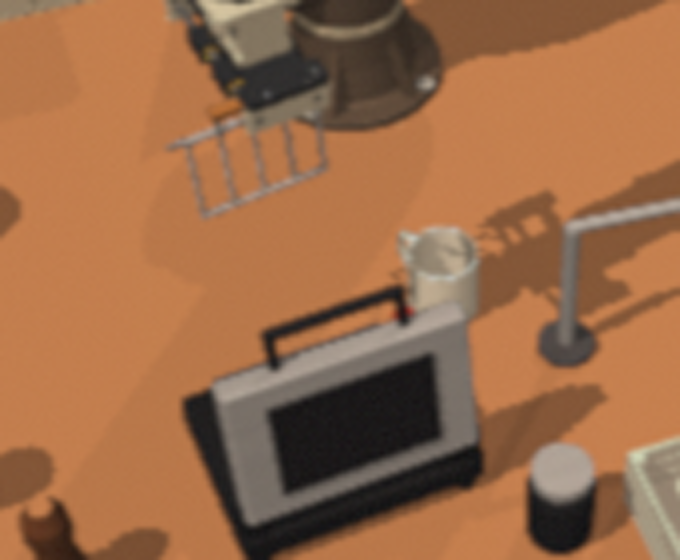

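```bash
python3 - <<'E'
from h import *
np.set_printoptions(precision=3,suppress=True)
R=Ro.from_euler("z",GY).as_matrix(); p=np.array([.466,-.216,.417+.019])
for n in ("scene","top"):
    c=dict(np.load(n+"1.npz")); P=(cloud(c,np.ones((384,512),bool))-p)@R
    k=(abs(P[:,0])<.09)&(abs(P[:,1])<.09)&(P[:,2]>-.135)&(P[:,2]<-.03); Q=P[k]
    print(n,k.sum())
    for lo in np.arange(-.14,-.02,.012):
        q=Q[(Q[:,2]>=lo)&(Q[:,2]<lo+.012)]
        if len(q)>2: print(round(lo+.006,3),len(q),"x pct",np.percentile(q[:,0],[5,50,95]),"y",np.percentile(q[:,1],[3,97]))
    if n=="scene":
        A=np.c_[Q,np.ones(len(Q))]; m=np.ones(len(Q),bool)
        for _ in range(5):
            f=np.linalg.lstsq(A[m][:,[1,2,3]],Q[m,0],rcond=None)[0]; r=Q[:,0]-A[:,[1,2,3]]@f; m=abs(r)<.006
        print("x = a y + b z + c",f,m.sum(),"slope deg",np.degrees(np.arctan(f[1])))
    h=cv2.cvtColor(c["img"],cv2.COLOR_BGR2HSV)[c["range_z"]>0]; 
    k=(abs(P)<[.03,.08,.02]).all(1)&(h[:,1]>140); print("grip pts",k.sum(),P[k].min(0) if k.any() else"",P[k].max(0) if k.any() else "")
E
```

```text
scene 184
-0.134 4 x pct [-0.006 -0.003  0.001] y [-0.024  0.006]
-0.122 56 x pct [-0.003  0.002  0.007] y [-0.068  0.062]
-0.11 15 x pct [-0.004 -0.001  0.002] y [-0.07   0.062]
-0.098 18 x pct [-0.076 -0.002  0.001] y [-0.07   0.062]
-0.086 19 x pct [-0.014 -0.003  0.001] y [-0.069  0.063]
-0.074 21 x pct [-0.011 -0.006 -0.002] y [-0.069  0.063]
-0.062 13 x pct [-0.035 -0.008 -0.001] y [-0.069  0.063]
-0.05 11 x pct [-0.02  -0.008 -0.003] y [-0.069  0.02 ]
-0.038 20 x pct [-0.014 -0.008 -0.005] y [-0.068 -0.015]
-0.026 7 x pct [-0.012 -0.008 -0.005] y [-0.068 -0.016]
x = a y + b z + c [ 0.01  -0.104 -0.012] 167 slope deg -5.927092968005087
grip pts 30 [-0.007 -0.045 -0.013] [ 0.009 -0.015  0.006]
top 36
-0.098 30 x pct [-0.079 -0.076 -0.074] y [0.005 0.065]
-0.086 6 x pct [-0.076 -0.07  -0.064] y [0.033 0.065]
grip pts 0
```

The rack sits about 0.335 rad off square in the pads; both foot positions match that value. Leaning the tool by the same amount will hold the rack upright over the rail.

```bash
python3 - <<'E'
from h import *
np.set_printoptions(precision=3,suppress=True)
def st(n): s=sense(); print(n,round(s["time"],2),s["eef_pos"],s["contact_force"],s["wrist_torque"],round(s["grip_width"],4),round(s["grasp_force"],1))
M,o=ori(RY,.335,-1); z=M[:,2]; T=lambda h:RAIL+[0,.003,h]+.019*z
movel(T(.055+.16),o,max_speed=.25); st("over")
s=read_camera("scene"); np.savez("scene2.npz",**s)
R=Ro.from_euler("z",RY).as_matrix(); p=np.array(sense()["eef_pos"])-.019*z
P=(cloud(s,np.ones((384,512),bool))-p)@R
Q=P[(abs(P[:,0])<.06)&(abs(P[:,1])<.1)&(P[:,2]>-.125)&(P[:,2]<-.03)]
m=Q[:,0]>0; 
for _ in range(5):
    A=np.c_[Q[:,1:],np.ones(len(Q))]; f=np.linalg.lstsq(A[m],Q[m,0],rcond=None)[0]; m=abs(Q[:,0]-A@f)<.006
print("side plane",f,"slope",np.degrees(np.arctan(f[1])),"(want -25)",m.sum(), "y range",np.percentile(Q[m,1],[2,98]))
cv2.imwrite("pics/e.png",cv2.resize(s["img"][90:210,220:380],None,fx=4,fy=4,interpolation=cv2.INTER_CUBIC))
E
```

```text
over 12.06 [0.539 0.217 0.397] [ 0.83  -0.418 -1.654] [ 0.076  1.413 -0.044] 0.0132 55.0
side plane [ 0.01  -0.463 -0.014] slope -24.845377580197432 (want -25) 194 y range [-0.07   0.064]
```

View pics/e.png

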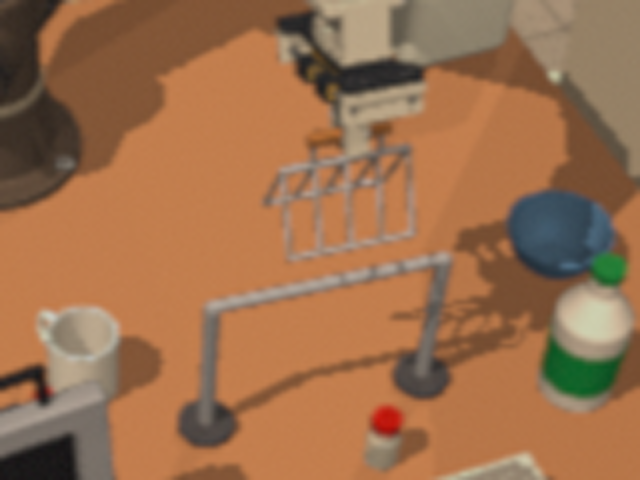

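The rack hangs upright (side slope 24.8°), parallel to the bar and centred between the posts. Lowering it now.

```bash
python3 - <<'E'
from h import *
np.set_printoptions(precision=3,suppress=True)
def st(n): s=sense(); print(n,round(s["time"],2),s["eef_pos"],s["contact_force"],s["wrist_torque"],round(s["grip_width"],4),round(s["grasp_force"],1))
M,o=ori(RY,.335,-1); z=M[:,2]; T=lambda h:RAIL+[0,.003,h]+.019*z
movel(T(.075),max_speed=.12); st("low")
f0=sense()["contact_force"][2]
for h in np.arange(.070,.046,-.002):
    movel(T(h),max_speed=.03); f=sense()["contact_force"]; 
    print(round(h,3),f)
    if f[2]-f0>3: break
open_gripper(); sleep(.3); st("open")
movel(T(h)-.10*z,max_speed=.12); st("away")
for n in ("scene","top"):
    s=read_camera(n); np.savez(n+"3.npz",**s)
    print(n,[(x["conf"],deproj(s,*x["point"],s["range_z"][int(x["point"][1]),int(x["point"][0])])) for x in spot_point(n,"rack_grip")[:1]])
    if n=="scene": cv2.imwrite("pics/f.png",cv2.resize(s["img"][90:210,220:380],None,fx=4,fy=4,interpolation=cv2.INTER_CUBIC))
E
```

```text
low 13.43 [0.54  0.218 0.258] [ 0.276 -0.025 -1.38 ] [ 0.124  1.309 -0.049] 0.0132 55.0
0.07 [ 0.122  0.711 -1.679]
0.068 [-0.318 -0.44  -2.256]
0.066 [-0.045 -0.164 -1.522]
0.064 [-0.513  0.023 -1.929]
0.062 [-1.293 -0.128 -1.504]
0.06 [-1.902  0.915 -1.879]
0.058 [-3.275  0.986  0.575]
0.056 [-5.476  1.051  4.069]
open 17.07 [0.539 0.218 0.238] [-0.664  0.591 -0.029] [0.119 1.187 0.044] 0.0877 0.0
away 18.06 [0.506 0.22  0.332] [-0.724  0.457 -0.076] [ 0.106  1.231 -0.009] 0.0879 0.0
scene []
top [(0.56, array([0.536, 0.186, 0.464]))]
```

View pics/f.png

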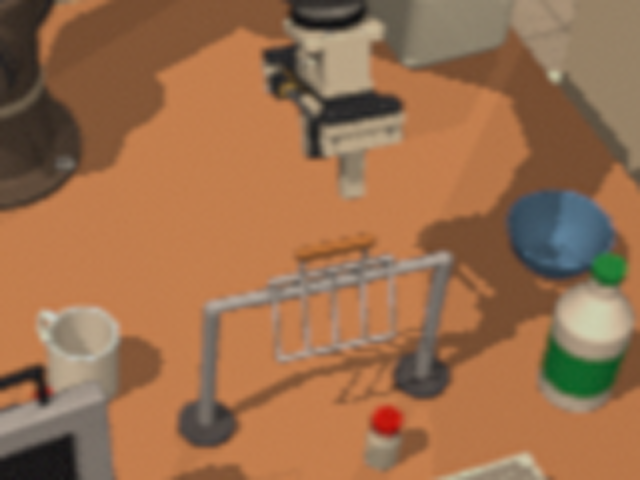

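The rack hangs astride the bar (orange grip at crop 335,247), well between the posts, and nothing is holding it. Now the lid: grip the handle, pull it forward past the hold angle, open so it lies on the front finger, then lower it on that finger.

```bash
cat >> h.py <<'E'
np.set_printoptions(precision=3,suppress=True)
def st(n): s=sense(); print(n,round(s["time"],2),s["eef_pos"],s["contact_force"],s["wrist_torque"],round(s["grip_width"],4),round(s["grasp_force"],1))
def tgt(a,t,ph=0,off=0,d=.015):
    M,o=ori(PY+ph,t,-1); return handle(a)-off*M[:,1]+d*M[:,2],o,M   # -M[:,1] = up/forward closing direction u
def find_handle(c,z0,z1,x0=.38,x1=.68):
    P=cloud(c,np.ones((384,512),bool)); h=cv2.cvtColor(c["img"],cv2.COLOR_BGR2HSV)[c["range_z"]>0]
    L=(P-HINGE)@PR; k=(h[:,2]<90)&(abs(L[:,1])<.066)&(abs(np.hypot(L[:,0],L[:,2])-.228)<.018)&(P[:,2]>z0)&(P[:,2]<z1)
    return k.sum(),np.median(L[k],0) if k.any() else None
E
python3 - <<'E'
from h import *
p,o,M=tgt(1.43,.3); z=M[:,2]
movel(np.array(sense()["eef_pos"])+[0,0,.10],max_speed=.2)
move_pose(p-.11*z+[0,0,.02],o); st("pre")
c=dict(np.load("scene3.npz")); print("handle local",find_handle(c,.27,.33))
movel(p-.02*z,max_speed=.12); st("strad")
movel(p,max_speed=.06); st("in")
grab(8); st("grip")
for a,t in ((1.36,.33),(1.29,.37),(1.22,.42),(1.15,.46)):
    p,o,M=tgt(a,t); movel(p,o,max_speed=.05); st(a)
open_gripper(); sleep(.5); st("open")
c=read_camera("scene"); print("handle local",find_handle(c,.2,.33))
cv2.imwrite("pics/g.png",cv2.resize(c["img"][130:250,150:280],None,fx=4,fy=4,interpolation=cv2.INTER_CUBIC))
E
```

```text
pre 20.49 [ 0.603 -0.198  0.415] [-0.276 -0.183 -0.574] [-0.043  1.082 -0.002] 0.0878 0.0
handle local (np.int64(97), array([-0.018, -0.   ,  0.227]))
strad 21.55 [ 0.63  -0.197  0.31 ] [-0.738  0.858  0.113] [-0.127  1.048 -0.022] 0.0874 0.0
in 22.03 [ 0.636 -0.197  0.289] [-0.121 -0.237  0.093] [-0.035  1.03  -0.   ] 0.0877 0.0
grip 23.18 [ 0.635 -0.197  0.29 ] [-0.764  0.356 -0.238] [-0.083  1.299  0.048] 0.0133 8.0
1.36 23.64 [ 0.62  -0.198  0.288] [ 0.629  0.213 -0.698] [-0.143  1.456 -0.039] 0.0133 8.0
1.29 24.09 [ 0.605 -0.199  0.285] [-1.243 -0.598  0.39 ] [-0.201  1.5    0.02 ] 0.0135 8.0
1.22 24.54 [ 0.591 -0.2    0.281] [-1.917 -0.83   1.19 ] [-0.329  1.713 -0.122] 0.0139 8.0
1.15 24.99 [ 0.576 -0.201  0.276] [-2.233 -2.016  2.189] [-0.818  1.956 -0.293] 0.0138 8.0
open 26.77 [ 0.577 -0.2    0.276] [ 0.223 -0.776 -2.349] [-0.094  1.772 -0.028] 0.0872 0.4
handle local (np.int64(36), array([-0.111, -0.04 ,  0.195]))
```

View pics/g.png

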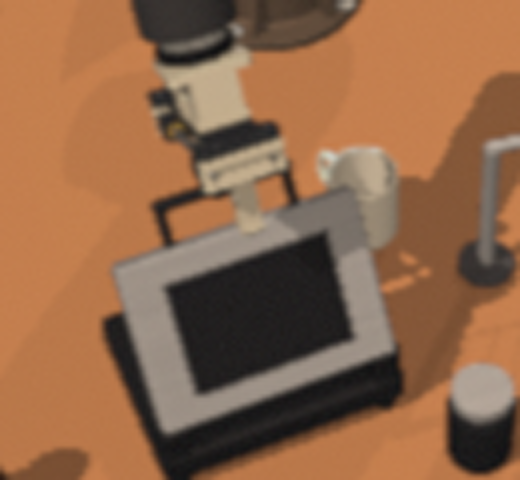

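The lid's handle now lies on the front finger at about 1.0 rad (finger at crop 245,205). Lowering it in steps now.

```bash
cat >> h.py <<'E'
def lid_angle(c):
    P=cloud(c,np.ones((384,512),bool)); L=(P-HINGE)@PR
    r=np.hypot(L[:,0],L[:,2]); k=(r>.05)&(r<.19)&(abs(L[:,1])<.11)&(L[:,0]<.02)&(L[:,2]>.01)
    L=L[k]; m=np.ones(len(L),bool)   # top face: n.L=.03, lid top plane
    th=np.linspace(-.1,1.6,341); res=[np.sum(abs(L[:,0]*np.sin(x)+L[:,2]*np.cos(x)-.03)<.004) for x in th]
    return round(th[int(np.argmax(res))],3),max(res)
E
python3 - <<'E'
from h import *
print("angle",lid_angle(read_camera("scene")))
for a,t,ph in ((.92,.5,.05),(.8,.55,.1),(.7,.6,.15),(.6,.63,.2),(.5,.67,.25),(.42,.7,.3),(.35,.7,.3)):
    p,o,M=tgt(a,t,ph,.037,.02); movel(p,o,max_speed=.05); st(a)
    print("   angle",lid_angle(read_camera("scene")))
E
```

```text
angle (np.float64(0.99), np.int64(1282))
0.92 27.32 [ 0.566 -0.199  0.265] [-1.86   1.185 -1.186] [0.241 2.551 0.198] 0.0879 1.2
   angle (np.float64(0.925), np.int64(1271))
0.8 28.03 [ 0.545 -0.198  0.251] [-3.311  1.396 -1.015] [-0.032  2.952  0.105] 0.0877 1.5
   angle (np.float64(0.805), np.int64(1263))
0.7 28.67 [ 0.528 -0.197  0.237] [-1.891  0.13  -2.205] [-0.325  3.007  0.201] 0.0877 1.5
   angle (np.float64(0.705), np.int64(1192))
0.6 29.31 [ 0.513 -0.196  0.221] [-1.537  0.043 -2.973] [-0.595  3.005  0.044] 0.0875 1.5
   angle (np.float64(0.61), np.int64(1229))
0.5 29.94 [ 0.5   -0.195  0.204] [-2.424  0.884 -3.137] [-0.641  3.17   0.161] 0.0878 1.7
   angle (np.float64(0.51), np.int64(1175))
0.42 30.49 [ 0.49  -0.194  0.189] [-1.873  1.193 -2.455] [-0.671  3.401  0.277] 0.0879 1.9
   angle (np.float64(0.42), np.int64(1128))
0.35 31.01 [ 0.484 -0.194  0.175] [-1.727 -0.478 -3.343] [-0.898  3.175  0.163] 0.0878 1.7
   angle (np.float64(0.355), np.int64(1134))
```

```bash
python3 - <<'E'
from h import *
for a in np.arange(.33,-.08,-.02):
    p,o,M=tgt(a,.7,.3,.037,.02); movel(p,o,max_speed=.02); s=sense()
    g,_=lid_angle(read_camera("scene")); print(round(a,2),round(s["time"],1),s["contact_force"],round(s["grasp_force"],2),g)
    if g-a>.075: break
c=read_camera("scene"); cv2.imwrite("pics/i.png",cv2.resize(c["img"][130:250,150:280],None,fx=4,fy=4,interpolation=cv2.INTER_CUBIC))
E
```

```text
0.33 31.4 [-1.402  0.216 -2.227] 1.61 0.335
0.31 31.9 [-0.132  0.693 -4.415] 1.58 0.32
0.29 32.3 [-0.811 -0.116 -3.712] 1.61 0.3
0.27 32.7 [-2.013  0.511 -3.828] 1.6 0.285
0.25 33.1 [-0.992 -0.399 -4.15 ] 1.6 0.265
0.23 33.6 [-0.483  0.821 -4.622] 1.62 0.24
0.21 34.0 [-0.105 -0.555 -3.812] 1.64 0.215
0.19 34.4 [ 0.012 -1.405 -3.954] 1.67 0.2
0.17 34.8 [-0.261 -0.429 -4.059] 1.67 0.175
0.15 35.3 [-1.168  0.103 -3.933] 1.66 0.16
0.13 35.7 [-1.052  0.316 -1.112] 0.62 0.145
0.11 36.1 [ 0.786  1.225 -0.559] 0.0 0.145
0.09 36.5 [-0.071  0.676 -0.251] 0.0 0.145
0.07 37.0 [-0.328 -0.036  0.283] 0.0 0.14
0.05 37.4 [0.378 0.218 0.34 ] 0.0 0.14
```

View pics/i.png

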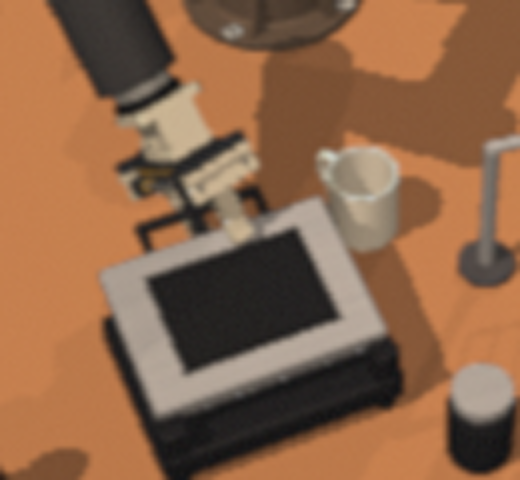

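The lid rests at 0.14 rad, which matches the cap height (0.104 m), and the finger is below the bar with no load. Withdrawing along the tool axis.

```bash
python3 - <<'E'
from h import *
p,o,M=tgt(.05,.7,.3,.037,.02); z=M[:,2]
for d in (.03,.10): movel(p-d*z,max_speed=.05); st(d); print(lid_angle(read_camera("scene")))
movel(p-.10*z+[0,0,.12],max_speed=.12); sleep(.3); st("clear")
for n in ("scene","top"):
    c=read_camera(n); np.savez(n+"0.npz",**c); print(n,"lid",lid_angle(c))
    for l in ("rack_grip","mug","jar","shaker"):
        for x in spot_point(n,l)[:1]: print(l,round(x["conf"],2),atz(c,*x["point"],.255 if l=="rack_grip" else 0))
    P=(cloud(c,np.ones((384,512),bool))-RAIL)@Ro.from_euler("z",RY).as_matrix()
    h=cv2.cvtColor(c["img"],cv2.COLOR_BGR2HSV)[c["range_z"]>0]
    k=(abs(P-[0,0,.055])<[.03,.09,.02]).all(1)&(h[:,1]>140); print("grip in rail frame",k.sum(),P[k].mean(0),P[k].min(0),P[k].max(0))
s=dict(np.load("scene0.npz")); cv2.imwrite("pics/j.png",cv2.resize(s["img"][100:260,140:380],None,fx=3.2,fy=3.2,interpolation=cv2.INTER_CUBIC))
E
```

```text
0.03 38.23 [ 0.449 -0.202  0.133] [-0.405  0.355 -0.111] [-0.769  2.139 -0.004] 0.0877 0.0
(np.float64(0.145), np.int64(1040))
0.1 39.83 [ 0.407 -0.218  0.186] [-0.458 -0.195 -0.66 ] [-0.745  2.155  0.048] 0.0877 0.0
(np.float64(0.14), np.int64(1075))
clear 41.33 [ 0.407 -0.219  0.306] [ 0.665 -0.859 -0.031] [-0.75   2.108 -0.022] 0.0879 0.0
scene lid (np.float64(0.14), np.int64(1059))
rack_grip 0.6 [0.539 0.218 0.255]
mug 0.59 [ 0.383 -0.026 -0.   ]
jar 0.72 [ 0.753 -0.009  0.   ]
shaker 0.41 [0.638 0.247 0.   ]
grip in rail frame 72 [ 0.003 -0.001  0.057] [-0.005 -0.042  0.046] [0.01  0.04  0.067]
top lid (np.float64(0.165), np.int64(1411))
rack_grip 0.53 [0.535 0.229 0.255]
mug 0.56 [ 0.412 -0.031  0.   ]
jar 0.82 [ 0.738 -0.02   0.   ]
shaker 0.59 [0.642 0.255 0.   ]
grip in rail frame 52 [0.001 0.003 0.062] [-0.003 -0.034  0.055] [0.006 0.039 0.067]
```

View pics/j.png

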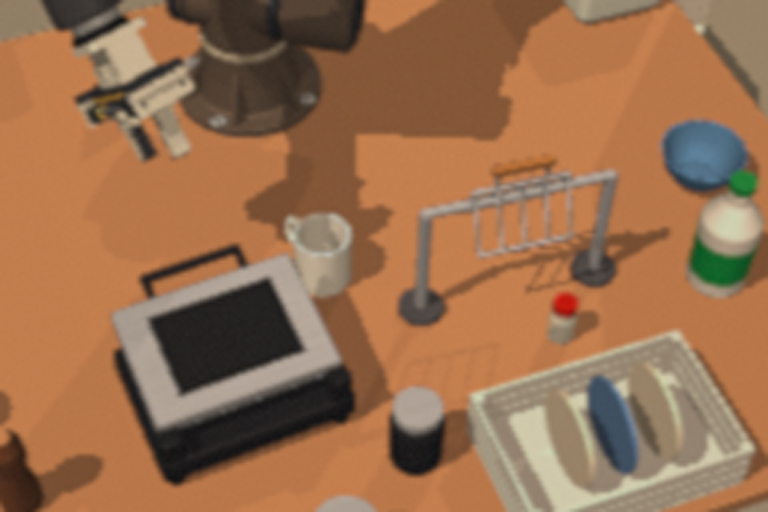

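The lid is closed on its pin, the rack hangs centred on the bar (grip at crop 525,165), the hand is clear of everything, and the other things are in place.

```bash
python3 -c "
from workcell import *
print(hand_in())"
```

```text
the job is handed in; nothing more can be done
None
```

The job is handed in (no verdict came back): the toast rack hangs astride the rail between the posts, the lid rests on the red pin at about 0.14 rad, and the hand is clear at about 41 s of the 72 s allowed.

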